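Release the spring catch of the slide-lid box with a dowel

ROBOT

A 7-joint arm with a two-finger parallel gripper is mounted at the origin on a cart in front of the work surface, level with it; the furniture and walls round the work are solid. World frame = base frame: x ahead of the robot, y to its left, z up, the work surface at z = 0. Lengths are in mm, angles in rad, forces in N, time in s.
With the tool pointing down it reaches from about 425 to 1025 mm from the base axis. Payload 9.4 kg.
Tool frame: the origin (TCP) lies at the very end of the fingers, on their centre line; the grasp point (between the pads) lies 19 mm behind it; z points along the fingers, y is the line along which they close (so a half turn about z gives the same grasp; the last joint's range is limited). The gripper opens to 85 mm and grips with 20 to 120 N. Pads are 22 mm wide; open, the fingers measure 114 mm over their backs; the gripper's body (76 mm by 85 mm) begins 54 mm behind the grasp point. The pads swing forward as they close: fully open they stand 13 mm farther back than shut.
Start: joints at [1.172, 0.599, -0.003, 1.599, 0.002, 0.943, -0.08], TCP at [229.29, -687.787, 231.275] pointing down, gripper open.
Joint ranges: [-2.57, 2.57], [-0.35, 1.97], [-1.29, 1.29], [0.11, 2.56], [-1.05, 4.19], [0.11, 1.86], [-2.63, 2.63]. Speed limits (rad/s): [2.22, 2.22, 3.01, 3.01, 3.14, 3.14, 3.14].

INTERFACE

Orientations are given as a unit quaternion [x, y, z, w].
In Python, from station import robot, imaging gives the robot as it stands.
- The arm moves only by the tool apply_moves, never from a script. Its arguments are lists of equal length, an entry for each row: "xyz": the shift along the world's x, y, z in m, a list of three; "angular": the turn, a rotation vector about the world's x, y, z in degrees, a list of three; "hand": the closure, from 0 (fully open) to 1 (shut). In form: {"xyz": [[x, y, z], ...], "angular": [[wx, wy, wz], ...], "hand": [hand, ...]}. A call has 1 to 20 rows; each row is the pose to reach, as a shift and turn from the pose commanded when the call began; what a row does not reach only later rows make up. A row lasts 1/12 s, in which the tool goes at most 41.7 mm and 7.16 degrees, less where a joint would pass 70% of its speed; a pose out of reach is approached as far as the arm can. A call with a gripper value outside its range is refused whole. The fingers move at their own pace and stop on an object; "newtons" is the grip in N (left out, the last holds). Time passes only in rows, so rows that repeat a pose let the fingers close. It gives the time, the measured TCP pose, the force, the opening and the grip force at its end, in the units of the state.
- robot.get_obs(): the state, without advancing time (a new reading comes with each control period).
- imaging.grab_frame(name): name is "scene" or "side" or "wrist"; returns a dict with "color" (400x640x3 uint8, red, green, blue), "z_map" (400x640 float32, mm along the optical axis (not along the pixel's ray), 0 where there is no reading), "fx", "fy", "cx", "cy" (pixels), "R" (3x3) and "t" (3): a world point X has camera coordinates R X + t; the wrist camera has in their place "tool_from_camera" (4x4, takes a point from camera to tool coordinates, whose origin is the TCP and whose axes are the flange's). Camera axes: x right, y down, z forward; pixel columns grow to the right and rows downward; lengths in mm; the calibration is good to about 2 mm. A picture is of the moment at which its call begins: read the wrist's pose just before it.
- robot.finish_job(): hands the job in; it is judged then, once.
Trained networks look in a picture, given as the dict that the camera call returned (one of the last four; its "shot" number tells which), for a name from the list of things; names that differ only in an ending like _2 or _b are one class to them, and where a whole thing is asked for, a point or a joint stands for the part that bears it (a point fixed in the world has none). Each returns a list of dicts, best first, with "score" (0 to 1); they miss things now and then, are a little off and sometimes report something else, mostly with a low value. They report only what shows in the picture. A call takes as long as a camera call.
- imaging.recognise(picture, label): "centre" ([x, y, z] in mm, in the coordinates of the camera as it stood for that picture, good to about 4 mm: the middle of the surface that is visible of it).
- imaging.mark_of(picture, label): "centre" ([x, y, z] in mm, in the coordinates of the camera as it stood for that picture, good to about 4 mm: a listed point, or the origin of a listed thing).
The state is a dict: "clock": time; "qpos": joint angles; "joint_velocities": joint speeds; "effort": joint torques, N m; "tool_pos": TCP position; "tool_rot": TCP orientation; "wrist_force": force on the tool from outside, world axes, zero at the start; "moment": the same for the moment, N m; "gripper_width": finger opening in mm; "grasp_force": force on a finger pad.
Only numpy, scipy, OpenCV 4.12 (cv2) and the standard library are available. Lean on these libraries where they do the work, as an engineer would, in place of code of your own. Each camera call takes 0.05 s, during which the arm holds its last target. There are 200 camera calls.

TASK

Open the locked slide-lid box: take the long dowel from the drilled block, push it gently down through the brass-rimmed hole in the lid until the hidden spring catch gives, and with the catch held down slide the lid fully open with the dowel. The catch is delicate, so feel for it and never force it. Then stand the dowel back in a free hole of the drilled block, and leave everything else as it is.

Things in the scene. Friction and masses are not known exactly. Their poses are not given: they have to be found in the camera images.
- slide_box: pale wooden box, finger-jointed, fixed to the bench, 120 x 260 x 88 mm (its own x, y, z); origin at the centre of its underside. A darker lid runs in grooves under the lips of the long sides and slides out toward the box's +y (the robot's left), over that lower end wall (71 mm high). A push or drag of more than 20 N on box, lid or catch damages it. Inside, the hole's path is clear for a dowel down to 20 mm above the bench
- lid (a joint): how far the lid is slid open along the box's +y, in m: 0 shut and locked, 0.100 fully open against a solid stop; it runs with 1 to 2 N of friction and stays where it is left
- release_hole (a point): centre of the 16 mm release hole at the lid's top face (80 mm above the bench, 8 mm below the top of the side walls), in a square brass plate of 36 mm; the lid is 8 mm thick; moves with the lid, axes as the box's; z up
- catch_place (a point): point of the box on the shut lid's hole axis at the lid's underside. Below it a flat brass button (20 mm) rides on the sprung catch. Its top is 2 to 30 mm lower than this point, different each time, unseen: feel for it. Pushed down it resists with 4 N, then 0.5 N more per mm; frees the lid after 6 mm; hits a solid stop after 8 mm; springs back if let go before the lid has slid 15 mm
- dowel: the long dowel: plain pale wood, round, 12 mm in diameter, 130 mm long, loose; origin at the centre of its lower end, z along it to the upper end. It stands in the block, 35 mm deep, with 95 mm above the block's top. Its own x and y directions mean nothing
- stub: a short dowel left over, pale wood, 12 mm in diameter, 70 mm long, in another hole of the block; not to be used; origin at the centre of its lower end
- dowel_block: drilled wooden block, fixed to the bench, 150 x 50 x 45 mm (its own x, y, z); origin at the centre of its underside. Three round holes of 14 mm, 35 mm deep, in a row along its x at -48, 0 and +48 mm; two hold the dowels, one is free
- dowel_block_hole0 (a point): centre of the mouth of the hole at x = -48 mm of the block, at its top face (45 mm above the bench)
- dowel_block_hole1 (a point): the same for the middle hole
- dowel_block_hole2 (a point): the same for the hole at x = +48 mm
- sanding_cork: cork sanding block, 108 x 121 x 32 mm, bystander
- cut_block: bandsawn maple offcut, 72 x 126 x 56 mm, bystander
- burr_strip: strip of burr wood, 47 x 132 x 17 mm, bystander
- pencil: pencil, 97 mm long, bystander

How it is judged:
By the outcome, as a careful person would: the job done as asked, in the order asked, and still so for the second after the job is handed in, with the robot touching nothing.
It also fails if it takes over 54 s, if anything falls off the work surface, if the arm or the gripper's body presses on something with over 40 N, if the wrist force passes 120 N, or if a joint passes its speed limit or range.

## Working session

There is one attempt and no reset: what is moved stays moved. The work goes in short steps, Python scripts to look and compute and a tool call to move; the robot and the scene stay as the last step left them, time stands still between calls to the robot, and variables do not carry over. Pictures are saved under pics/ and viewed, at most 10 in all, crops included, and the job is handed in when it is done.

Besides the shell and the picture viewer there is one more tool, called after "Call:" as name(argument=value, ...), one argument or row to a line, values as JSON. apply_moves: Moves the arm, as the interface text tells. Its arguments: {"type":"object","properties":{"xyz":{"type":"array"},"angular":{"type":"array"},"hand":{"type":"array"},"newtons":{"type":"number"}},"required":["xyz","angular","hand"]}

```bash
mkdir -p pics; cat > h.py <<'E'
import numpy as np, cv2
from station import robot, imaging
def w(p,c): 
    return np.array(p['R']).T@(np.array(c)-np.array(p['t']))
def save(p,n): cv2.imwrite('pics/'+n+'.png',cv2.cvtColor(p['color'],cv2.COLOR_RGB2BGR))
E
python3 - <<'E'
from h import *
o=robot.get_obs(); print(o)
for n in ('scene','side'):
    p=imaging.grab_frame(n); save(p,n)
    print(n, np.round(w(p,[0,0,0])))
    for l in ['slide_box','release_hole','catch_place','dowel','stub','dowel_block','dowel_block_hole0','dowel_block_hole1','dowel_block_hole2','sanding_cork','cut_block','burr_strip','pencil']:
        print(l,[(np.round(w(p,d['centre'])).tolist(),round(d['score'],2)) for d in imaging.mark_of(p,l)[:3]])
E
```

```text
{'clock': 0.0, 'qpos': array([ 1.1723007 ,  0.60013457, -0.00252673,  1.60013239,  0.00178702,
        0.94291703, -0.0797702 ]), 'joint_velocities': array([ 3.51592103e-04,  1.40601444e-03,  2.56015830e-05, -3.84534552e-04,
        1.28897792e-04,  2.76892471e-04,  2.16869957e-03]), 'effort': array([-8.39914975e-06, -7.76441145e+01,  1.56536747e+00, -2.58015132e+01,
        1.23830640e-02,  8.73702957e-03,  9.71589998e-06]), 'tool_pos': array([ 229.12151066, -687.33785921,  230.40948037]), 'tool_rot': array([ 9.87078165e-01,  1.60237526e-01, -1.97927097e-04, -7.69559087e-04]), 'wrist_force': array([-0.50044638, -0.71285392, -0.1292073 ]), 'moment': array([0.03180527, 0.02797373, 0.01606644]), 'grasp_force': 0.0, 'gripper_width': 85.50052608050913}
scene [-615.  613.  672.]
slide_box [([563.0, -5.0, -1.0], 0.73)]
release_hole [([557.0, 1.0, 77.0], 0.59)]
catch_place [([558.0, 4.0, 73.0], 0.8)]
dowel [([558.0, 2.0, 80.0], 0.19)]
stub []
dowel_block []
dowel_block_hole0 []
dowel_block_hole1 []
dowel_block_hole2 []
sanding_cork [([524.0, 381.0, 3.0], 0.57), ([555.0, 2.0, 80.0], 0.36)]
cut_block [([668.0, -260.0, -0.0], 0.78)]
burr_strip []
pencil []
side [ 657.  621. 1057.]
slide_box [([563.0, -4.0, -6.0], 0.96)]
release_hole []
catch_place [([561.0, 7.0, 73.0], 0.96)]
dowel [([439.0, -311.0, 6.0], 0.41)]
stub [([528.0, -340.0, 7.0], 0.41), ([524.0, 384.0, -0.0], 0.39)]
dowel_block []
dowel_block_hole0 [([440.0, -311.0, 48.0], 0.95), ([526.0, -350.0, 40.0], 0.73), ([481.0, -330.0, 46.0], 0.56)]
dowel_block_hole1 [([440.0, -311.0, 48.0], 0.95), ([526.0, -350.0, 40.0], 0.73), ([481.0, -330.0, 46.0], 0.56)]
dowel_block_hole2 [([440.0, -311.0, 48.0], 0.95), ([526.0, -350.0, 40.0], 0.73), ([481.0, -330.0, 46.0], 0.56)]
sanding_cork [([523.0, 384.0, -1.0], 0.68)]
cut_block [([669.0, -262.0, -5.0], 0.56)]
burr_strip [([434.0, -490.0, -2.0], 0.49)]
pencil [([483.0, -328.0, 47.0], 0.16)]
```

View pics/scene.png

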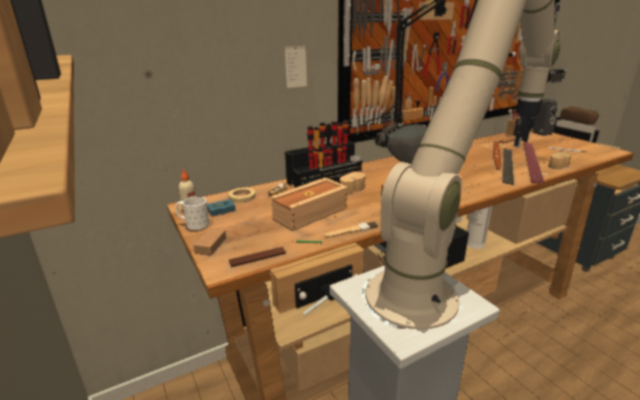

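View pics/side.png

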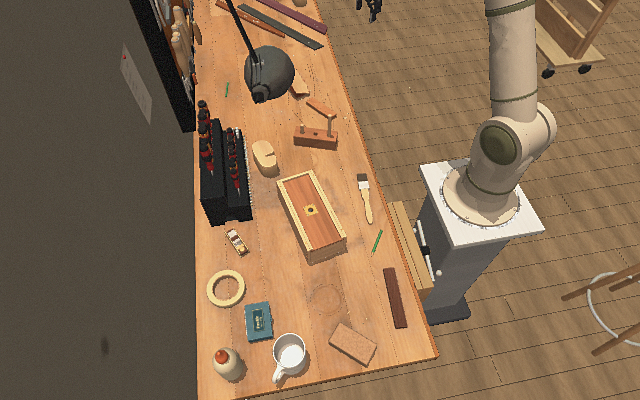

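The side picture shows the long dowel (332,125), the stub (302,127) and a free middle hole. The box is at (312,212) and a lamp at (270,75). Next I measure the box's direction and the lamp's position.

```bash
cat >> h.py <<'E'
def cloud(p,R,t):
    z=p['z_map']; v,u=np.mgrid[:400,:640]
    c=np.stack([(u-p['cx'])/p['fx']*z,(v-p['cy'])/p['fy']*z,z],-1)
    X=(c-t)@R  # R^T(c-t)
    X[z==0]=np.nan
    return X
E
python3 - <<'E'
from h import *
p=imaging.grab_frame('side'); X=cloud(p,np.array(p['R']),np.array(p['t']))
for uv in [(270,75),(250,60),(285,60),(260,98),(240,20),(300,90),(335,118),(302,127),(316,133)]: print(uv,np.round(X[uv[1],uv[0]]))
m=(X[...,2]>60)&(X[...,2]<100)&(abs(X[...,0]-560)<100)&(abs(X[...,1])<170)
r=cv2.minAreaRect(X[m][:,:2].astype(np.float32)); print(r, np.nanmedian(X[m][:,2]))
m=(X[...,2]>100)&(X[...,0]>250)&(X[...,0]<800)&(X[...,1]>-700)&(X[...,1]<250)
P=X[m]; b,c=np.unique(np.round(P[:,:2]/60)*60,axis=0,return_inverse=True)
c=c.ravel()
for i in range(len(b)): 
    if (c==i).sum()>8: print(b[i],(c==i).sum(),np.round(P[c==i][:,2].min()),np.round(P[c==i][:,2].max()))
E
```

```text
(270, 75) [ 612. -440.  223.]
(250, 60) [ 667. -416.  306.]
(285, 60) [ 552. -510.  222.]
(260, 98) [ 655. -361.  202.]
(240, 20) [  690. -1152.    -3.]
(300, 90) [ 498. -573.   32.]
(335, 118) [ 388. -433.   -3.]
(302, 127) [ 528. -337.   72.]
(316, 133) [ 480. -333.   37.]
((562.320068359375, 1.0210418701171875), (120.58841705322266, 262.8060607910156), 12.054187774658203) 80.26407383936534
[ 420. -300.] 39 100.0 143.0
[ 540. -540.] 125 126.0 241.0
[ 540. -480.] 272 119.0 236.0
[ 540. -420.] 9 151.0 192.0
[ 600. -540.] 176 237.0 253.0
[ 600. -480.] 335 109.0 263.0
[ 600. -420.] 387 116.0 234.0
[ 600. -360.] 17 188.0 218.0
[ 660. -540.] 100 202.0 417.0
[ 660. -480.] 484 143.0 427.0
[ 660. -420.] 231 196.0 328.0
[ 660. -360.] 251 176.0 294.0
[ 660. -300.] 31 213.0 281.0
[ 720. -540.] 11 183.0 444.0
[ 720. -480.] 126 150.0 460.0
[ 720. -300.] 10 100.0 110.0
[ 780. -360.] 27 100.0 149.0
[ 780. -300.] 88 101.0 174.0
[ 780. -240.] 149 100.0 179.0
[ 780. -180.] 167 101.0 176.0
[ 780. -120.] 213 101.0 174.0
[780. -60.] 60 101.0 152.0
```

Call:
apply_moves(
  xyz=[
    [0.02,0.03,0.02],
    [0.05,0.06,0.04],
    [0.08,0.1,0.06],
    [0.1,0.14,0.07],
    [0.1,0.18,0.07],
    [0.12,0.22,0.07],
    [0.14,0.26,0.07],
    [0.15,0.29,0.07],
    [0.15,0.31,0.07],
    [0.15,0.31,0.07],
    [0.15,0.31,0.07],
  ],
  angular=[
    [0,0,0],
    [0,0,0],
    [0,0,0],
    [0,0,0],
    [0,0,0],
    [0,0,0],
    [0,0,0],
    [0,0,0],
    [0,0,0],
    [0,0,0],
    [0,0,0],
  ],
  hand=[0,0,0,0,0,0,0,0,0,0,0],
)

```text
clock: 2.37
tool_pos: [380.1, -376.0, 301.8]
tool_rot: [0.987, 0.162, 0.0, 0.0]
wrist_force: [0.3, -0.5, 1.3]
gripper_width: 85.3
grasp_force: 0.0
```

```bash
cat >> h.py <<'E'
from scipy.spatial.transform import Rotation as Ro
def wrist():
    o=robot.get_obs(); p=imaging.grab_frame('wrist')
    T=np.eye(4); T[:3,:3]=Ro.from_quat(o['tool_rot']).as_matrix(); T[:3,3]=o['tool_pos']
    M=T@np.array(p['tool_from_camera']); p['R']=M[:3,:3].T; p['t']=-M[:3,:3].T@M[:3,3]
    return o,p
E
python3 - <<'E'
from h import *
o,p=wrist(); save(p,'w1'); print(np.round(o['tool_pos'],1), np.round(w(p,[0,0,0])),p['fx'])
for l in ['dowel','stub','dowel_block_hole1']:
  print(l,[(np.round(w(p,d['centre']),1).tolist(),round(d['score'],2)) for d in imaging.mark_of(p,l)[:3]])
X=cloud(p,p['R'],p['t'])
for lo,hi in [(110,145),(60,85),(40,50)]:
  m=(X[...,2]>lo)&(X[...,2]<hi)&(abs(X[...,0]-480)<110)&(abs(X[...,1]+330)<80)
  P=X[m]; print(lo,m.sum(), np.round(P.min(0)), np.round(P.max(0)),np.round(np.median(P,0),1), cv2.minAreaRect(P[:,:2].astype(np.float32)))
  if lo==110:
    T=P[P[:,2]>P[:,2].max()-6]; print('top',len(T),np.round(T.mean(0),1))
E
```

```text
[ 380.1 -376.   301.8] [ 443. -354.  444.] 296.24134846050544
dowel [([437.1, -306.6, 7.4], 0.54)]
stub [([523.5, -339.8, 13.5], 0.63)]
dowel_block_hole1 [([481.8, -328.8, 46.4], 0.96), ([526.9, -343.3, 43.4], 0.74)]
110 152 [ 431. -316.  112.] [ 443. -305.  141.] [ 437.2 -311.9  139. ] ((437.047119140625, -310.6954040527344), (11.390425682067871, 11.393217086791992), 22.739269256591797)
top 123 [ 437.  -310.7  139.2]
60 154 [ 433. -350.   60.] [ 533. -312.   85.] [ 524.3 -343.7   78.7] ((482.7227478027344, -330.64947509765625), (11.78316593170166, 104.19467163085938), 72.82102966308594)
40 4603 [ 404. -377.   41.] [ 561. -279.   50.] [ 488.8 -328.9   44.3] ((482.16595458984375, -327.3772277832031), (50.12370300292969, 150.38592529296875), 69.47599029541016)
```

View pics/w1.png

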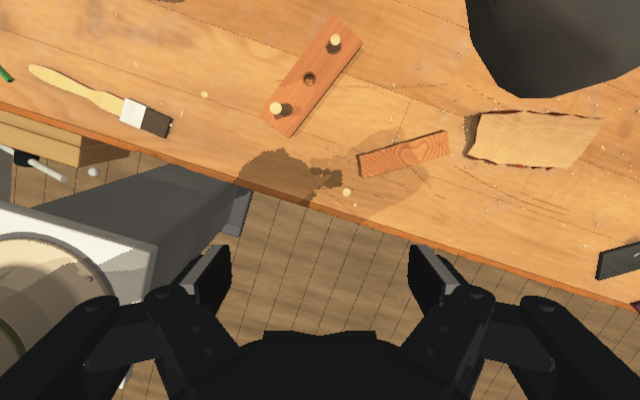

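The wrist picture shows the long dowel's top (335,40 is the stub, 276,108 the long one) and the free middle hole (309,79). The measurements agree: the hole spacing fits and the dowel top is at 139 mm.

Call:
apply_moves(
  xyz=[
    [0.02,0.025,-0.02],
    [0.04,0.05,-0.05],
    [0.057,0.065,-0.08],
    [0.057,0.065,-0.11],
    [0.057,0.065,-0.122],
    [0.057,0.065,-0.122],
    [0.057,0.065,-0.122],
    [0.057,0.065,-0.122],
  ],
  angular=[
    [0,0,-3],
    [0,0,-6.6],
    [0,0,-6.6],
    [0,0,-6.6],
    [0,0,-6.6],
    [0,0,-6.6],
    [0,0,-6.6],
    [0,0,-6.6],
  ],
  hand=[0,0,0,0,0,0,0,0],
)

```text
clock: 3.23
tool_pos: [436.4, -314.0, 180.1]
tool_rot: [0.995, 0.102, 0.0, 0.0]
wrist_force: [-0.1, -0.1, -0.3]
gripper_width: 85.2
grasp_force: 0.0
```

```bash
python3 - <<'E'
from h import *
o,p=wrist(); print(o['clock'],np.round(o['tool_pos'],1),Ro.from_quat(o['tool_rot']).as_matrix()[:,:].round(3).tolist())
X=cloud(p,p['R'],p['t'])
m=(X[...,2]>132)&(X[...,2]<146)&(abs(X[...,0]-437)<15)&(abs(X[...,1]+311)<15)
P=X[m]; print(len(P),np.round(P.mean(0),1),cv2.minAreaRect(P[:,:2].astype(np.float32)) if len(P) else '')
E
```

```text
3.2333 [ 436.4 -314.   180.1] [[0.979, 0.203, 0.001], [0.203, -0.979, -0.001], [0.001, 0.001, -1.0]]
296 [ 437.7 -310.4  138.7] ((437.050537109375, -310.42108154296875), (11.971179008483887, 11.603238105773926), 48.87873840332031)
```

Call:
apply_moves(
  xyz=[
    [0.001,0.0034,-0.02],
    [0.001,0.0034,-0.05],
    [0.001,0.0034,-0.08],
    [0.001,0.0034,-0.1],
    [0.001,0.0034,-0.1],
    [0.001,0.0034,-0.1],
    [0.001,0.0034,-0.1],
    [0.001,0.0034,-0.1],
    [0.001,0.0034,-0.1],
    [0.001,0.0034,-0.1],
    [0.001,0.0034,-0.1],
    [0.001,0.0034,-0.1],
  ],
  angular=[
    [0,0,0],
    [0,0,0],
    [0,0,0],
    [0,0,0],
    [0,0,0],
    [0,0,0],
    [0,0,0],
    [0,0,0],
    [0,0,0],
    [0,0,0],
    [0,0,0],
    [0,0,0],
  ],
  hand=[0,0,0,0,0,0.3,0.6,1,1,1,1,1],
  newtons=60,
)

```text
clock: 4.28
tool_pos: [437.7, -309.7, 80.1]
tool_rot: [0.995, 0.103, 0.001, 0.0]
wrist_force: [0.0, -0.1, 7.2]
gripper_width: 10.6
grasp_force: 58.3
```

Call:
apply_moves(
  xyz=[
    [0,0,0.01],
    [0,0,0.03],
    [0,0,0.06],
    [0,0,0.09],
    [0,0,0.12],
    [0.01,0.03,0.14],
    [0.02,0.07,0.15],
    [0.03,0.11,0.15],
    [0.04,0.15,0.15],
    [0.05,0.19,0.15],
    [0.055,0.23,0.15],
    [0.06,0.27,0.15],
    [0.06,0.3,0.15],
    [0.06,0.3,0.15],
    [0.06,0.3,0.15],
    [0.06,0.3,0.15],
  ],
  angular=[
    [0,0,0],
    [0,0,0],
    [0,0,0],
    [0,0,0],
    [0,0,0],
    [0,0,0],
    [0,0,0],
    [0,0,0],
    [0,0,0],
    [0,0,0],
    [0,0,0],
    [0,0,0],
    [0,0,0],
    [0,0,0],
    [0,0,0],
    [0,0,0],
  ],
  hand=[1,1,1,1,1,1,1,1,1,1,1,1,1,1,1,1],
)

```text
clock: 5.62
tool_pos: [497.0, -10.0, 229.7]
tool_rot: [0.995, 0.103, -0.0, 0.0]
wrist_force: [-0.4, 0.4, -1.0]
gripper_width: 10.6
grasp_force: 58.7
```

```bash
python3 - <<'E'
from h import *
o,p=wrist(); save(p,'w2'); print(o['clock'],np.round(o['tool_pos'],1),o['wrist_force'])
for l in ['release_hole','catch_place']:
  print(l,[(np.round(w(p,d['centre']),1).tolist(),round(d['score'],2)) for d in imaging.mark_of(p,l)[:2]])
X=cloud(p,p['R'],p['t']); np.save('X2.npy',X)
m=(X[...,2]>84)&(X[...,2]<92)&(abs(X[...,0]-562)<90)&(abs(X[...,1])<150)
print(m.sum(),cv2.minAreaRect(X[m][:,:2].astype(np.float32)))
hsv=cv2.cvtColor(p['color'],cv2.COLOR_RGB2HSV)
# dark hole
m=(abs(X[...,0]-558)<25)&(abs(X[...,1]-3)<25)&(X[...,2]<74)
P=X[m]; print(m.sum())
v,u=np.nonzero(m)
if len(u):
  # project hole pixels onto z=80
  C=w(p,[0,0,0]); d=P-C; Q=C+d*((80-C[2])/d[:,2])[:,None]; print(cv2.minAreaRect(Q[:,:2].astype(np.float32)),Q.mean(0), P[:,2].min(), np.median(P[:,2]),u.mean(),v.mean())
E
```

```text
5.6167 [497.  -10.  229.7] [-0.43553217  0.40502701 -1.00737925]
release_hole [([559.0, 0.6, 77.8], 0.59)]
catch_place [([557.8, 2.8, 74.2], 0.88)]
11596 ((560.2565307617188, -1.335296630859375), (118.72509002685547, 259.5399475097656), 11.777462005615234)
214
((558.9573364257812, 3.4154863357543945), (14.711207389831543, 14.302934646606445), 11.806389808654785) [559.18105664   3.59618208  80.        ] 53.048315552213325 54.65962038368074 319.35981308411215 118.76168224299066
```

View pics/w2.png

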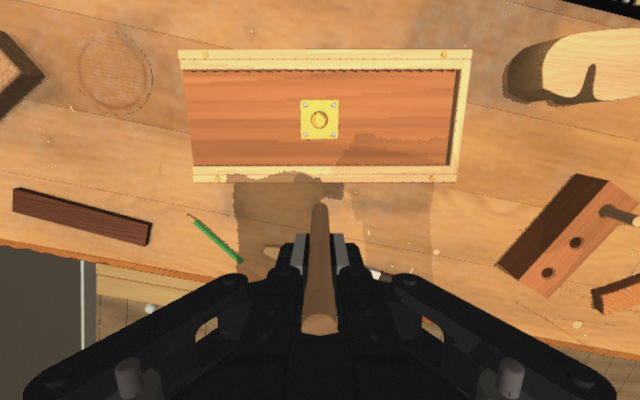

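The picture shows the brass plate with its hole at (319,119) and the dowel held, its tip near (320,203). Next I fit the dowel's axis as seen by the same camera.

```bash
python3 - <<'E'
from h import *
from scipy.optimize import least_squares
X=np.load('X2.npy'); o=robot.get_obs(); T=o['tool_pos']; print(T)
L=(X-T)
# rough dowel: within 12 mm of tcp axis
m=(np.hypot(L[...,0],L[...,1])<16)&(L[...,2]>-80)&(L[...,2]<-4)
P=L[m]; print(len(P),P.min(0),P.max(0))
f=lambda a:np.hypot(P[:,0]-a[0]-a[2]*P[:,2]/70,P[:,1]-a[1]-a[3]*P[:,2]/70)-6
r=least_squares(f,[0,0,0,0],loss='soft_l1',f_scale=.5); print('axis at tcp & slope per 70mm',r.x, np.abs(r.fun).mean(),'tip z',np.sort(P[:,2])[:10])
m2=(abs(L[...,0])<25)&(abs(L[...,1])<14)&(L[...,2]>40)&(L[...,2]<75); Q=L[m2]; print('top',len(Q), Q.mean(0) if len(Q) else '', Q[:,2].max() if len(Q) else '')
# brass plate
o2,p=wrist(); X=cloud(p,p['R'],p['t']); h=cv2.cvtColor(p['color'],cv2.COLOR_RGB2HSV)
c=h[110,305]; print(c,h[90,280])
m=(abs(X[...,0]-559)<32)&(abs(X[...,1]-3)<32)&(h[...,0]>=c[0]-3)&(h[...,2]>150)&(h[...,0]<=c[0]+6)
A=X[m]; print(m.sum(),cv2.minAreaRect(A[:,:2].astype(np.float32)))
E
```

```text
[497.09851636 -10.97738831 229.43589799]
620 [ -2.18530947  -4.94064492 -69.67532236] [ 5.16341609  7.11469217 -4.00104789]
axis at tcp & slope per 70mm [-1.42206208  1.29488152 -0.12239841  0.36418719] 0.14513800998773863 tip z [-69.67532236 -69.60456111 -69.00094366 -68.90185009 -68.72795623
 -68.67527435 -68.64154874 -68.44488457 -68.33083357 -68.2383002 ]
top 4754 [ 8.20854167 -0.69288672 57.68458152] 74.99894784602813
[ 27 142 240] [ 12 161 224]
1157 ((558.9409790039062, 4.004890441894531), (34.16858673095703, 35.18647384643555), 11.760790824890137)
```

Call:
apply_moves(
  xyz=[
    [0.03,0.006,-0.0],
    [0.055,0.012,-0.01],
    [0.0628,0.0134,-0.03],
    [0.0628,0.0134,-0.055],
    [0.0628,0.0134,-0.065],
    [0.0628,0.0134,-0.065],
    [0.0628,0.0134,-0.065],
    [0.0628,0.0134,-0.065],
  ],
  angular=[
    [0,0,0],
    [0,0,0],
    [0,0,0],
    [0,0,0],
    [0,0,0],
    [0,0,0],
    [0,0,0],
    [0,0,0],
  ],
  hand=[1,1,1,1,1,1,1,1],
)

```text
clock: 6.48
tool_pos: [560.4, 3.6, 165.3]
tool_rot: [0.995, 0.103, 0.0, 0.0]
wrist_force: [0.2, -0.5, 0.7]
gripper_width: 10.4
grasp_force: 58.7
```

```bash
python3 - <<'E'
from h import *
from scipy.optimize import least_squares
o,p=wrist(); T=o['tool_pos']; print(np.round(T,2),o['wrist_force'])
X=cloud(p,p['R'],p['t']); L=X-T
m=(np.hypot(L[...,0],L[...,1])<16)&(L[...,2]>-66)&(L[...,2]<-4); P=L[m]
f=lambda a:np.hypot(P[:,0]-a[0]-a[2]*P[:,2]/70,P[:,1]-a[1]-a[3]*P[:,2]/70)-6
r=least_squares(f,[0,0,0,0],loss='soft_l1',f_scale=.5).x
tip=T[:2]+r[:2]-r[2:]; print('tip',tip, 'hole-level',T[:2]+r[:2]-r[2:]*84/70)
h=cv2.cvtColor(p['color'],cv2.COLOR_RGB2HSV)
m=(abs(X[...,0]-559)<32)&(abs(X[...,1]-3)<32)&(abs(h[...,0].astype(int)-28)<6)&(h[...,2]>100)&(X[...,2]<84)&(X[...,2]>76)
A=X[m]; print(m.sum(),cv2.minAreaRect(A[:,:2].astype(np.float32)),A[:,2].mean())
v,u=np.nonzero(m); print(u.mean(),v.mean())
c=p['color'][max(0,int(v.mean())-80):int(v.mean())+80,int(u.mean())-100:int(u.mean())+100]
p['color']=cv2.resize(c,None,fx=4,fy=4,interpolation=cv2.INTER_CUBIC)[:600]; save(p,'w3')
E
```

```text
[560.36   3.58 165.31] [ 0.16778651 -0.49523484  0.66673758]
tip [559.16440064   3.5431503 ] hole-level [559.19429842   3.46834867]
29 ((559.77197265625, 4.474040985107422), (30.895889282226562, 29.260906219482422), 11.67971420288086) 80.36711078165352
314.9310344827586 197.6551724137931
```

View pics/w3.png

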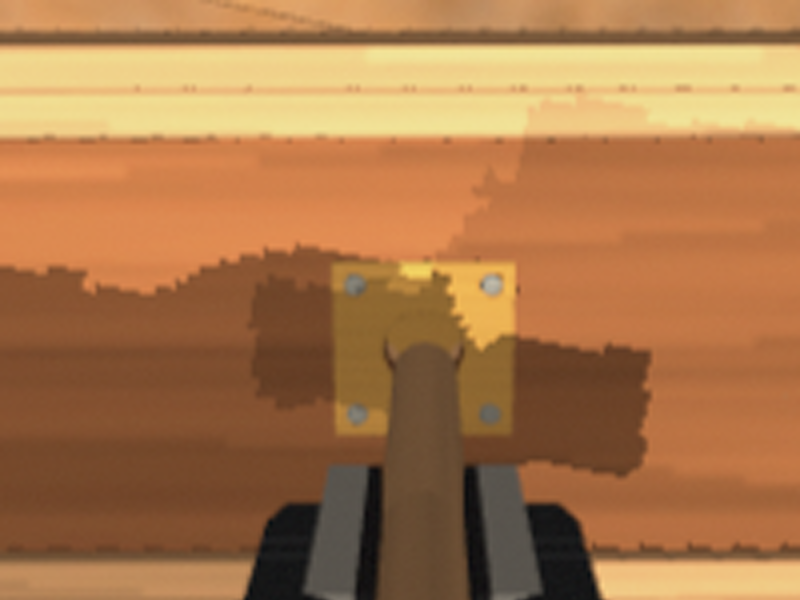

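```bash
python3 - <<'E'
from h import *
o,p=wrist(); C=w(p,[0,0,0])
for u,v in [(214+424/4-.4,117+349/4-.4),(214+332/4,117+262/4),(214+516/4,117+436/4)]:
    d=p['R'].T@np.array([(u-p['cx'])/p['fx'],(v-p['cy'])/p['fy'],1]); print((C+d*(80-C[2])/d[2]).round(2))
print(o['tool_pos'])
E
```

```text
[559.     3.88  80.  ]
[572.52  24.85  80.  ]
[544.39 -18.74  80.  ]
[560.51986006   3.69389187 165.55470582]
```

Call:
apply_moves(
  xyz=[
    [0,0.0003,-0.004],
    [0,0.0003,-0.008],
    [0,0.0003,-0.012],
    [0,0.0003,-0.015],
    [0,0.0003,-0.017],
    [0,0.0003,-0.019],
    [0,0.0003,-0.021],
  ],
  angular=[
    [0,0,0],
    [0,0,0],
    [0,0,0],
    [0,0,0],
    [0,0,0],
    [0,0,0],
    [0,0,0],
  ],
  hand=[1,1,1,1,1,1,1],
)

```text
clock: 7.17
tool_pos: [560.1, 4.3, 143.0]
tool_rot: [0.995, 0.103, -0.0, -0.0]
wrist_force: [-0.4, 0.1, -0.2]
gripper_width: 10.4
grasp_force: 58.7
```

Call:
apply_moves(
  xyz=[
    [0,0,-0.0015],
    [0,0,-0.003],
    [0,0,-0.0045],
    [0,0,-0.006],
  ],
  angular=[
    [0,0,0],
    [0,0,0],
    [0,0,0],
    [0,0,0],
  ],
  hand=[1,1,1,1],
)

```text
clock: 7.5
tool_pos: [560.1, 4.3, 137.2]
tool_rot: [0.995, 0.103, 0.0, -0.0]
wrist_force: [-0.5, 0.8, -0.0]
gripper_width: 10.6
grasp_force: 58.7
```

Call:
apply_moves(
  xyz=[
    [0,0,-0.0015],
    [0,0,-0.003],
    [0,0,-0.0045],
    [0,0,-0.006],
  ],
  angular=[
    [0,0,0],
    [0,0,0],
    [0,0,0],
    [0,0,0],
  ],
  hand=[1,1,1,1],
)

```text
clock: 7.83
tool_pos: [560.1, 4.3, 131.1]
tool_rot: [0.995, 0.103, -0.0, 0.0]
wrist_force: [-0.4, 0.2, -0.3]
gripper_width: 10.2
grasp_force: 58.7
```

Call:
apply_moves(
  xyz=[
    [0,0,-0.001],
    [0,0,-0.002],
    [0,0,-0.003],
    [0,0,-0.003],
  ],
  angular=[
    [0,0,0],
    [0,0,0],
    [0,0,0],
    [0,0,0],
  ],
  hand=[1,1,1,1],
)

```text
clock: 8.17
tool_pos: [560.0, 4.3, 128.1]
tool_rot: [0.995, 0.103, -0.0, 0.0]
wrist_force: [0.6, -0.0, -0.2]
gripper_width: 10.6
grasp_force: 58.7
```

Call:
apply_moves(
  xyz=[
    [0,0,-0.001],
    [0,0,-0.002],
    [0,0,-0.002],
  ],
  angular=[
    [0,0,0],
    [0,0,0],
    [0,0,0],
  ],
  hand=[1,1,1],
)

```text
clock: 8.42
tool_pos: [560.0, 4.3, 126.1]
tool_rot: [0.995, 0.103, -0.0, 0.0]
wrist_force: [-0.9, 0.6, -0.4]
gripper_width: 10.5
grasp_force: 58.7
```

Call:
apply_moves(
  xyz=[
    [0,0,-0.001],
    [0,0,-0.002],
    [0,0,-0.002],
  ],
  angular=[
    [0,0,0],
    [0,0,0],
    [0,0,0],
  ],
  hand=[1,1,1],
)

```text
clock: 8.67
tool_pos: [560.2, 4.3, 124.4]
tool_rot: [0.995, 0.103, 0.0, 0.0]
wrist_force: [-0.7, 0.2, 4.2]
gripper_width: 10.4
grasp_force: 59.1
```

Call:
apply_moves(
  xyz=[
    [0,0,-0.001],
    [0,0,-0.002],
    [0,0,-0.002],
  ],
  angular=[
    [0,0,0],
    [0,0,0],
    [0,0,0],
  ],
  hand=[1,1,1],
)

```text
clock: 8.92
tool_pos: [560.2, 4.3, 122.3]
tool_rot: [0.995, 0.103, 0.0, 0.0]
wrist_force: [-0.3, -0.4, 5.5]
gripper_width: 10.6
grasp_force: 59.2
```

Call:
apply_moves(
  xyz=[
    [0,0,-0.001],
    [0,0,-0.002],
    [0,0,-0.003],
    [0,0,-0.003],
    [0,0,-0.003],
  ],
  angular=[
    [0,0,0],
    [0,0,0],
    [0,0,0],
    [0,0,0],
    [0,0,0],
  ],
  hand=[1,1,1,1,1],
)

```text
clock: 9.33
tool_pos: [560.3, 4.3, 119.4]
tool_rot: [0.995, 0.103, 0.0, 0.0]
wrist_force: [-0.0, -0.3, 6.7]
gripper_width: 10.8
grasp_force: 59.3
```

```bash
python3 - <<'E'
from h import *
for i in range(4):
    imaging.grab_frame('side'); o=robot.get_obs(); print(o['tool_pos'].round(1),o['wrist_force'].round(2))
E
```

```text
[560.3   4.3 119.5] [-0.51  0.35  6.72]
[560.3   4.3 119.5] [-0.05  0.32  6.45]
[560.3   4.4 119.5] [-0.62  0.51  6.26]
[560.3   4.3 119.5] [-0.02  0.29  6.89]
```

Call:
apply_moves(
  xyz=[
    [0,0,-0.0005],
    [0,0,-0.001],
    [0,0,-0.0015],
    [0,0,-0.0015],
    [0,0,-0.0015],
  ],
  angular=[
    [0,0,0],
    [0,0,0],
    [0,0,0],
    [0,0,0],
    [0,0,0],
  ],
  hand=[1,1,1,1,1],
)

```text
clock: 9.95
tool_pos: [560.3, 4.4, 118.0]
tool_rot: [0.995, 0.103, 0.0, -0.0]
wrist_force: [-0.9, 0.3, 6.6]
gripper_width: 10.4
grasp_force: 59.4
```

```bash
python3 - <<'E'
from h import *
for i in range(4):
    imaging.grab_frame('side'); o=robot.get_obs(); print(o['tool_pos'].round(1),o['wrist_force'].round(2))
E
```

```text
[560.3   4.3 118. ] [-0.59  0.08  7.37]
[560.3   4.3 118.1] [-1.06 -0.25  6.51]
[560.3   4.3 118.1] [-1.31  0.35  6.41]
[560.3   4.4 118.1] [-0.44 -0.19  7.45]
```

Call:
apply_moves(
  xyz=[
    [0,0,-0.0005],
    [-0.0002,0.001,-0.0005],
    [-0.0004,0.002,-0.0005],
    [-0.0006,0.003,-0.0005],
    [-0.0008,0.004,-0.0005],
  ],
  angular=[
    [0,0,0],
    [0,0,0],
    [0,0,0],
    [0,0,0],
    [0,0,0],
  ],
  hand=[1,1,1,1,1],
)

```text
clock: 10.57
tool_pos: [559.9, 6.8, 117.7]
tool_rot: [0.995, 0.103, 0.001, 0.001]
wrist_force: [0.9, -6.1, 6.0]
gripper_width: 10.5
grasp_force: 59.8
```

Call:
apply_moves(
  xyz=[
    [0,0,-0.0003],
    [0,0,-0.0006],
    [0,0,-0.0006],
  ],
  angular=[
    [0,0,0],
    [0,0,0],
    [0,0,0],
  ],
  hand=[1,1,1],
)

```text
clock: 10.82
tool_pos: [560.0, 6.9, 117.4]
tool_rot: [0.995, 0.103, 0.001, 0.001]
wrist_force: [0.3, -4.7, 10.8]
gripper_width: 10.3
grasp_force: 60.2
```

```bash
python3 - <<'E'
from h import *
for i in range(4):
    imaging.grab_frame('side'); o=robot.get_obs(); print(o['tool_pos'].round(1),o['wrist_force'].round(2))
E
```

```text
[560.    6.9 117.4] [-0.96 -4.65 10.85]
[560.    6.9 117.4] [ 0.12 -4.35 10.78]
[560.    6.9 117.4] [-0.67 -4.02 10.33]
[560.    6.9 117.4] [ 0.23 -4.28 11.29]
```

Call:
apply_moves(
  xyz=[
    [-0.0002,0.001,0.0],
    [-0.0004,0.002,0.0],
    [-0.0004,0.002,0.0],
  ],
  angular=[
    [0,0,0],
    [0,0,0],
    [0,0,0],
  ],
  hand=[1,1,1],
)

```text
clock: 11.27
tool_pos: [559.7, 8.3, 117.4]
tool_rot: [0.995, 0.102, 0.001, 0.001]
wrist_force: [-0.5, -6.8, 10.2]
gripper_width: 10.4
grasp_force: 60.5
```

Call:
apply_moves(
  xyz=[
    [-0.0002,0.001,0.0],
    [-0.0004,0.002,0.0],
    [-0.0004,0.002,0.0],
  ],
  angular=[
    [0,0,0],
    [0,0,0],
    [0,0,0],
  ],
  hand=[1,1,1],
)

```text
clock: 11.52
tool_pos: [559.4, 10.2, 117.4]
tool_rot: [0.995, 0.102, 0.001, 0.001]
wrist_force: [0.6, -6.9, 10.7]
gripper_width: 10.4
grasp_force: 60.5
```

```bash
python3 - <<'E'
from h import *
o,p=wrist(); print(o['tool_pos'],o['wrist_force'])
p['color']=cv2.resize(p['color'][100:400,120:520],None,fx=2,fy=2,interpolation=cv2.INTER_CUBIC); save(p,'w4')
X=cloud(p,p['R'],p['t']); T=o['tool_pos']; L=X-T
from scipy.optimize import least_squares
m=(np.hypot(L[...,0],L[...,1])<16)&(L[...,2]>-30)&(L[...,2]<-2); P=L[m]
f=lambda a:np.hypot(P[:,0]-a[0]-a[2]*P[:,2]/70,P[:,1]-a[1]-a[3]*P[:,2]/70)-6
print(len(P),least_squares(f,[0,0,0,0],loss='soft_l1',f_scale=.5).x)
E
```

```text
[559.37963055  10.23067312 117.44083288] [ 0.56053774 -6.93037773 10.71349588]
344 [-1.35272681  0.02392563 -0.17171262  1.01886023]
```

View pics/w4.png

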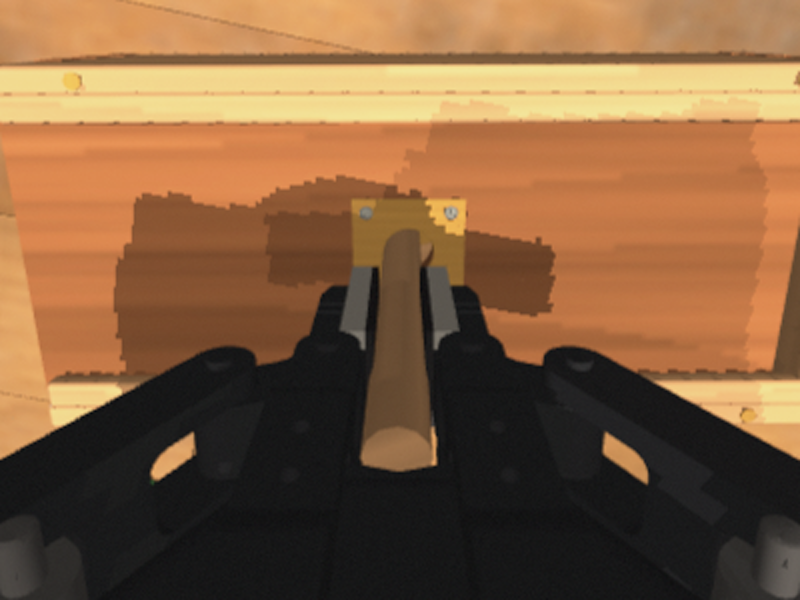

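The plate spans columns 352–466 and the dowel leans on its left hole edge. The force stays level at 7 N while the tool advances, so the lid is sliding.

Call:
apply_moves(
  xyz=[
    [-0.0003,0.0015,0.0],
    [-0.0006,0.003,0.0],
    [-0.0009,0.0045,0.0],
    [-0.0013,0.006,0.0],
  ],
  angular=[
    [0,0,0],
    [0,0,0],
    [0,0,0],
    [0,0,0],
  ],
  hand=[1,1,1,1],
)

```text
clock: 11.9
tool_pos: [558.0, 16.4, 117.3]
tool_rot: [0.995, 0.102, 0.001, 0.001]
wrist_force: [0.1, -5.2, 7.7]
gripper_width: 10.3
grasp_force: 60.3
```

Call:
apply_moves(
  xyz=[
    [-0.0003,0.0015,0.0],
    [-0.0006,0.003,0.0],
    [-0.0009,0.0045,0.0],
    [-0.0013,0.006,0.0],
  ],
  angular=[
    [0,0,0],
    [0,0,0],
    [0,0,0],
    [0,0,0],
  ],
  hand=[1,1,1,1],
)

```text
clock: 12.23
tool_pos: [555.9, 24.2, 116.5]
tool_rot: [0.995, 0.103, -0.0, 0.0]
wrist_force: [1.5, -1.0, 1.0]
gripper_width: 10.5
grasp_force: 59.0
```

Call:
apply_moves(
  xyz=[
    [-0.0008,0.004,0.001],
    [-0.0016,0.008,0.002],
    [-0.0025,0.012,0.002],
    [-0.0033,0.016,0.002],
    [-0.0042,0.02,0.002],
    [-0.005,0.024,0.002],
    [-0.0058,0.028,0.002],
    [-0.0067,0.032,0.002],
    [-0.0075,0.036,0.002],
    [-0.0084,0.04,0.002],
    [-0.0092,0.044,0.002],
    [-0.01,0.048,0.002],
    [-0.0109,0.052,0.002],
    [-0.0117,0.056,0.002],
    [-0.0125,0.06,0.002],
    [-0.0134,0.064,0.002],
    [-0.0142,0.068,0.002],
    [-0.015,0.072,0.002],
    [-0.0155,0.074,0.002],
    [-0.0155,0.074,0.002],
  ],
  angular=[
    [0,0,0],
    [0,0,0],
    [0,0,0],
    [0,0,0],
    [0,0,0],
    [0,0,0],
    [0,0,0],
    [0,0,0],
    [0,0,0],
    [0,0,0],
    [0,0,0],
    [0,0,0],
    [0,0,0],
    [0,0,0],
    [0,0,0],
    [0,0,0],
    [0,0,0],
    [0,0,0],
    [0,0,0],
    [0,0,0],
  ],
  hand=[1,1,1,1,1,1,1,1,1,1,1,1,1,1,1,1,1,1,1,1],
)

```text
clock: 13.9
tool_pos: [540.4, 99.2, 118.7]
tool_rot: [0.995, 0.104, 0.0, -0.0]
wrist_force: [0.2, -1.0, -0.3]
gripper_width: 10.2
grasp_force: 58.9
```

Call:
apply_moves(
  xyz=[
    [-0.0003,0.0015,0.0],
    [-0.0006,0.003,0.0],
    [-0.0006,0.003,0.0],
  ],
  angular=[
    [0,0,0],
    [0,0,0],
    [0,0,0],
  ],
  hand=[1,1,1],
)

```text
clock: 14.15
tool_pos: [540.0, 101.5, 118.8]
tool_rot: [0.995, 0.103, 0.0, -0.0]
wrist_force: [0.3, -0.1, 0.2]
gripper_width: 10.1
grasp_force: 58.9
```

Call:
apply_moves(
  xyz=[
    [-0.0003,0.0015,0.0],
    [-0.0005,0.0025,0.0],
    [-0.0005,0.0025,0.0],
  ],
  angular=[
    [0,0,0],
    [0,0,0],
    [0,0,0],
  ],
  hand=[1,1,1],
)

```text
clock: 14.4
tool_pos: [539.4, 103.7, 118.7]
tool_rot: [0.995, 0.103, 0.0, 0.0]
wrist_force: [0.3, -1.9, -0.1]
gripper_width: 10.6
grasp_force: 59.0
```

Call:
apply_moves(
  xyz=[
    [-0.0002,0.001,0.0],
    [-0.0004,0.002,0.0],
    [-0.0004,0.002,0.0],
  ],
  angular=[
    [0,0,0],
    [0,0,0],
    [0,0,0],
  ],
  hand=[1,1,1],
)

```text
clock: 14.65
tool_pos: [539.2, 104.3, 118.8]
tool_rot: [0.995, 0.103, 0.0, 0.001]
wrist_force: [2.2, -5.5, 0.8]
gripper_width: 10.7
grasp_force: 59.4
```

Call:
apply_moves(
  xyz=[
    [-0.0002,0.001,0.0],
    [-0.0003,0.0015,0.0],
    [-0.0003,0.0015,0.0],
  ],
  angular=[
    [0,0,0],
    [0,0,0],
    [0,0,0],
  ],
  hand=[1,1,1],
)

```text
clock: 14.9
tool_pos: [539.1, 104.7, 118.8]
tool_rot: [0.995, 0.102, 0.0, 0.001]
wrist_force: [2.5, -10.2, 1.6]
gripper_width: 10.6
grasp_force: 59.8
```

Call:
apply_moves(
  xyz=[
    [0.0005,-0.003,0],
    [0.001,-0.0048,0],
    [0.001,-0.0048,0.0],
    [0.001,-0.0048,0.01],
    [0.001,-0.0048,0.025],
    [0.001,-0.0048,0.05],
    [0.001,-0.0048,0.08],
    [-0.004,-0.03,0.1],
    [-0.014,-0.07,0.1],
    [-0.024,-0.11,0.1],
    [-0.034,-0.15,0.1],
    [-0.044,-0.19,0.1],
    [-0.054,-0.23,0.1],
    [-0.064,-0.27,0.1],
    [-0.074,-0.31,0.1],
    [-0.084,-0.35,0.1],
    [-0.094,-0.39,0.1],
    [-0.102,-0.41,0.1],
    [-0.1025,-0.4165,0.1],
    [-0.1025,-0.4165,0.1],
  ],
  angular=[
    [0,0,0],
    [0,0,0],
    [0,0,0],
    [0,0,0],
    [0,0,0],
    [0,0,0],
    [0,0,0],
    [0,0,0],
    [0,0,0],
    [0,0,0],
    [0,0,0],
    [0,0,0],
    [0,0,0],
    [0,0,0],
    [0,0,0],
    [0,0,0],
    [0,0,0],
    [0,0,0],
    [0,0,0],
    [0,0,0],
  ],
  hand=[1,1,1,1,1,1,1,1,1,1,1,1,1,1,1,1,1,1,1,1],
)

```text
clock: 16.57
tool_pos: [435.7, -310.7, 219.2]
tool_rot: [0.995, 0.102, 0.0, 0.0]
wrist_force: [0.4, 1.6, -0.3]
gripper_width: 10.4
grasp_force: 58.9
```

Call:
apply_moves(
  xyz=[
    [0,0,0],
    [0,0,-0.03],
    [0,0,-0.06],
    [0,0,-0.075],
    [0,0,-0.075],
    [0,0,-0.075],
    [0,0,-0.075],
  ],
  angular=[
    [0,0,0],
    [0,0,0],
    [0,0,0],
    [0,0,0],
    [0,0,0],
    [0,0,0],
    [0,0,0],
  ],
  hand=[1,1,1,1,1,1,1],
)

```text
clock: 17.15
tool_pos: [437.2, -308.3, 144.7]
tool_rot: [0.995, 0.104, 0.001, 0.0]
wrist_force: [0.4, 0.5, 0.1]
gripper_width: 10.2
grasp_force: 58.9
```

```bash
python3 - <<'E'
from h import *
from scipy.optimize import least_squares
o,p=wrist(); T=o['tool_pos']; print(o['clock'],np.round(T,2),o['wrist_force'])
save(p,'w5')
X=cloud(p,p['R'],p['t']); L=X-T
m=(np.hypot(L[...,0],L[...,1])<16)&(L[...,2]>-75)&(L[...,2]<-4); P=L[m]
f=lambda a:np.hypot(P[:,0]-a[0]-a[2]*P[:,2]/70,P[:,1]-a[1]-a[3]*P[:,2]/70)-6
r=least_squares(f,[0,0,0,0],loss='soft_l1',f_scale=.5).x
print(r,'tip',T[:2]+r[:2]-r[2:],np.sort(P[:,2])[:3]+T[2])
m=(abs(X[...,2]-45)<4)&(abs(X[...,0]-482)<95)&(abs(X[...,1]+327)<70)
print(cv2.minAreaRect(X[m][:,:2].astype(np.float32)),np.median(X[m][:,2]))
for l in ['dowel_block_hole1','lid']:
  print(l,[(np.round(w(p,d['centre']),1).tolist(),round(d['score'],2)) for d in imaging.mark_of(p,l)[:3]])
s=imaging.grab_frame('side'); s['color']=cv2.resize(s['color'][100:300,200:400],None,fx=3,fy=3); save(s,'s2')
E
```

```text
17.15 [ 437.2  -308.28  144.67] [0.36883389 0.52239278 0.06631053]
[-1.36760634  0.34859747 -0.26692427  0.29776535] tip [ 436.09983927 -308.22436088] [74.62315285 74.82140888 75.17308759]
((481.7772216796875, -327.4380187988281), (50.35967254638672, 150.3938751220703), 69.47442626953125) 44.310026632541
dowel_block_hole1 [([437.8, -313.2, 42.6], 0.83), ([526.6, -343.8, 43.7], 0.82), ([481.4, -328.6, 48.3], 0.8)]Traceback (most recent call last):
  File "<stdin>", line 13, in <module>
ValueError: it knows: burr_strip, catch_place, cut_block, dowel, dowel_block, dowel_block_hole, pencil, release_hole, sanding_cork, slide_box, stub
```

View pics/w5.png

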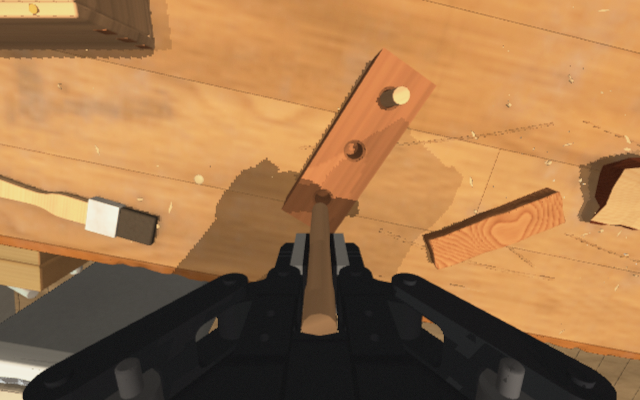

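Call:
apply_moves(
  xyz=[
    [0.0006,-0.0022,-0.01],
    [0.0006,-0.0022,-0.02],
    [0.0006,-0.0022,-0.025],
    [0.0006,-0.0022,-0.025],
    [0.0006,-0.0022,-0.025],
  ],
  angular=[
    [0,0,0],
    [0,0,0],
    [0,0,0],
    [0,0,0],
    [0,0,0],
  ],
  hand=[1,1,1,1,1],
)

```text
clock: 17.67
tool_pos: [436.3, -311.2, 118.0]
tool_rot: [0.995, 0.103, -0.001, -0.0]
wrist_force: [-0.5, 0.4, 0.2]
gripper_width: 10.6
grasp_force: 58.9
```

```bash
python3 - <<'E'
from h import *
from scipy.optimize import least_squares
o,p=wrist(); T=o['tool_pos']; print(o['clock'],np.round(T,2),o['wrist_force'])
X=cloud(p,p['R'],p['t']); L=X-T
m=(np.hypot(L[...,0],L[...,1])<16)&(L[...,2]>-66)&(L[...,2]<-4); P=L[m]
f=lambda a:np.hypot(P[:,0]-a[0]-a[2]*P[:,2]/70,P[:,1]-a[1]-a[3]*P[:,2]/70)-6
r=least_squares(f,[0,0,0,0],loss='soft_l1',f_scale=.5).x
print(r,'tip',T[:2]+r[:2]-r[2:])
m=(abs(X[...,2]-45)<3)&(abs(X[...,0]-482)<95)&(abs(X[...,1]+327)<70)
q=cv2.minAreaRect(X[m][:,:2].astype(np.float32)); print(q,'hole',np.array(q[0])+48*np.array([-np.sin(np.radians(q[2])),np.cos(np.radians(q[2]))]))
c=p['color'][130:270,240:420]; p['color']=cv2.resize(c,None,fx=4,fy=4,interpolation=cv2.INTER_CUBIC); save(p,'w6')
s=imaging.grab_frame('side'); print([(np.round(w(s,d['centre']),1).tolist(),round(d['score'],2)) for d in imaging.mark_of(s,'release_hole')])
h=cv2.cvtColor(s['color'],cv2.COLOR_RGB2HSV); Y=cloud(s,np.array(s['R']),np.array(s['t']))
m=(abs(h[...,0].astype(int)-27)<4)&(h[...,1]>110)&(abs(Y[...,0]-540)<35)&(abs(Y[...,1]-100)<40)&(abs(Y[...,2]-80)<5)
print('plate',m.sum(),np.median(Y[m],0), cv2.minAreaRect(Y[m][:,:2].astype(np.float32)) if m.sum() else '')
E
```

```text
17.6667 [ 436.29 -311.24  118.04] [-0.46782842  0.37958347  0.209145  ]
[-1.34784027  0.38396003 -0.08684815  0.25743497] tip [ 435.0318157  -311.11228978]
((481.9913635253906, -327.5443115234375), (50.311798095703125, 150.35867309570312), 69.4375991821289) hole [ 437.04943282 -310.68540099]
[([539.2, 98.7, 79.3], 0.85)]
plate 0 [nan nan nan]
  return _methods._mean(a, axis=axis, dtype=dtype,
  ret = um.true_divide(
```

View pics/w6.png

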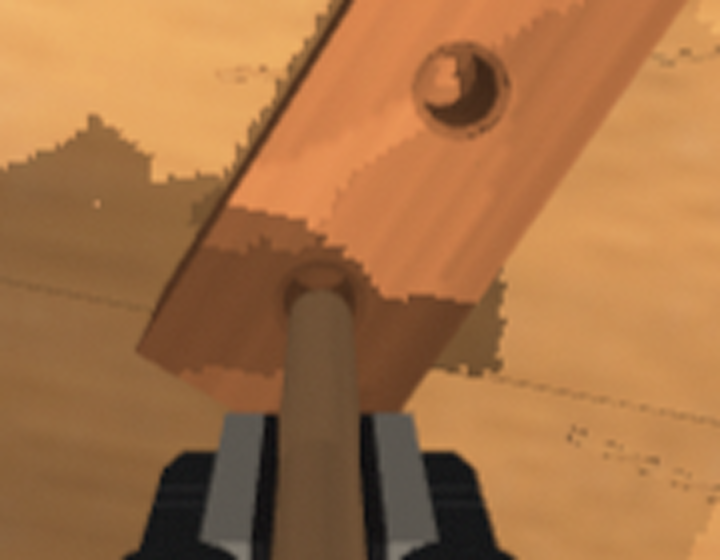

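The tip sits in front of the hole mouth (320,285 in the crop), a little short in x. I correct it, let the arm settle, and measure again.

Call:
apply_moves(
  xyz=[
    [0.0013,0.0002,0],
    [0.0013,0.0002,0],
    [0.0013,0.0002,0],
    [0.0013,0.0002,0],
    [0.0013,0.0002,0],
    [0.0013,0.0002,0],
  ],
  angular=[
    [0,0,0],
    [0,0,0],
    [0,0,0],
    [0,0,0],
    [0,0,0],
    [0,0,0],
  ],
  hand=[1,1,1,1,1,1],
)

```text
clock: 18.32
tool_pos: [438.0, -311.2, 118.7]
tool_rot: [0.995, 0.103, -0.0, 0.0]
wrist_force: [0.7, -0.4, -0.6]
gripper_width: 10.2
grasp_force: 58.9
```

```bash
cat > tip.py <<'E'
from h import *
from scipy.optimize import least_squares
for i in range(3):
    o,p=wrist(); T=o['tool_pos']; print(np.round(T,2),o['wrist_force'].round(1))
    X=cloud(p,p['R'],p['t']); L=X-T
    m=(np.hypot(L[...,0],L[...,1])<16)&(L[...,2]>-66)&(L[...,2]<-4); P=L[m]
    f=lambda a:np.hypot(P[:,0]-a[0]-a[2]*P[:,2]/70,P[:,1]-a[1]-a[3]*P[:,2]/70)-6
    r=least_squares(f,[0,0,0,0],loss='soft_l1',f_scale=.5).x
    tip=T[:2]+r[:2]-r[2:]
    m=(abs(X[...,2]-45)<3)&(abs(X[...,0]-482)<95)&(abs(X[...,1]+327)<70)
    q=cv2.minAreaRect(X[m][:,:2].astype(np.float32)); H=np.array(q[0])+48*np.array([-np.sin(np.radians(q[2])),np.cos(np.radians(q[2]))])
    print('tip',tip.round(2),'hole',H.round(2),'go',(H-tip).round(2))
E
python3 tip.py
```

```text
[ 437.98 -311.18  118.72] [ 0.7 -0.4 -0.6]
tip [ 436.75 -311.08] hole [ 436.84 -310.61] go [0.09 0.48]
[ 437.96 -311.2   118.7 ] [-0.6  0.3  0.3]
tip [ 436.77 -311.16] hole [ 436.86 -310.68] go [0.09 0.48]
[ 437.94 -311.17  118.69] [-1.   0.8 -0.3]
tip [ 436.69 -311.14] hole [ 436.64 -310.53] go [-0.05  0.61]
```

Call:
apply_moves(
  xyz=[
    [0,0.0005,0],
    [0,0.0005,-0.002],
    [0,0.0005,-0.004],
    [0,0.0005,-0.006],
    [0,0.0005,-0.008],
    [0,0.0005,-0.008],
  ],
  angular=[
    [0,0,0],
    [0,0,0],
    [0,0,0],
    [0,0,0],
    [0,0,0],
    [0,0,0],
  ],
  hand=[1,1,1,1,1,1],
)

```text
clock: 18.97
tool_pos: [437.8, -310.6, 110.2]
tool_rot: [0.995, 0.103, -0.0, -0.0]
wrist_force: [-0.4, -0.5, -1.1]
gripper_width: 10.3
grasp_force: 58.9
```

Call:
apply_moves(
  xyz=[
    [0,0,-0.003],
    [0,0,-0.006],
    [0,0,-0.009],
    [0,0,-0.012],
    [0,0,-0.012],
  ],
  angular=[
    [0,0,0],
    [0,0,0],
    [0,0,0],
    [0,0,0],
    [0,0,0],
  ],
  hand=[1,1,1,1,1],
)

```text
clock: 19.38
tool_pos: [437.7, -310.5, 98.0]
tool_rot: [0.995, 0.103, -0.0, -0.0]
wrist_force: [0.4, 0.2, -0.3]
gripper_width: 10.2
grasp_force: 58.9
```

In the hole. Continuing down.

Call:
apply_moves(
  xyz=[
    [0,0,-0.004],
    [0,0,-0.008],
    [0,0,-0.012],
    [0,0,-0.014],
    [0,0,-0.0155],
    [0,0,-0.0165],
    [0,0,-0.0165],
  ],
  angular=[
    [0,0,0],
    [0,0,0],
    [0,0,0],
    [0,0,0],
    [0,0,0],
    [0,0,0],
    [0,0,0],
  ],
  hand=[1,1,1,1,1,1,1],
)

```text
clock: 19.97
tool_pos: [437.9, -310.6, 82.0]
tool_rot: [0.995, 0.103, -0.0, -0.0]
wrist_force: [0.2, 0.7, -0.2]
gripper_width: 10.3
grasp_force: 58.9
```

Call:
apply_moves(
  xyz=[
    [0,0,-0.0005],
    [0,0,-0.001],
    [0,0,-0.001],
  ],
  angular=[
    [0,0,0],
    [0,0,0],
    [0,0,0],
  ],
  hand=[1,1,1],
)

```text
clock: 20.22
tool_pos: [438.0, -310.7, 81.2]
tool_rot: [0.995, 0.103, 0.0, 0.0]
wrist_force: [1.0, 0.6, -0.2]
gripper_width: 10.7
grasp_force: 58.9
```

Within about 1 mm of the bottom: release slowly and withdraw straight up.

Call:
apply_moves(
  xyz=[
    [0,0,-0.0005],
    [0,0,-0.0005],
    [0,0,-0.0005],
    [0,0,-0.0005],
    [0,0,-0.0005],
    [0,0,-0.0005],
    [0,0,-0.0005],
    [0,0,0.01],
    [0,0,0.04],
    [0,0,0.08],
    [0,0,0.12],
    [0,-0.02,0.15],
    [0,-0.04,0.17],
    [0,-0.05,0.17],
    [0,-0.05,0.17],
  ],
  angular=[
    [0,0,0],
    [0,0,0],
    [0,0,0],
    [0,0,0],
    [0,0,0],
    [0,0,0],
    [0,0,0],
    [0,0,0],
    [0,0,0],
    [0,0,0],
    [0,0,0],
    [0,0,0],
    [0,0,0],
    [0,0,0],
    [0,0,0],
  ],
  hand=[0.8,0.6,0.3,0,0,0,0,0,0,0,0,0,0,0,0],
)

```text
clock: 21.47
tool_pos: [437.9, -363.3, 253.1]
tool_rot: [0.995, 0.102, 0.001, 0.002]
wrist_force: [0.1, 0.2, -0.4]
gripper_width: 85.4
grasp_force: 0.0
```

```bash
python3 - <<'E'
from h import *
o,p=wrist(); print(o['clock'],o['tool_pos'],o['gripper_width']); X=cloud(p,p['R'],p['t'])
m=(X[...,2]>130)&(X[...,2]<146)&(abs(X[...,0]-437)<15)&(abs(X[...,1]+311)<15)
print(m.sum(),X[m].mean(0),X[m][:,2].max())
s=imaging.grab_frame('side'); s['color']=cv2.resize(s['color'][100:290,220:400],None,fx=3,fy=3); save(s,'s2')
E
```

```text
21.4667 [ 437.86503571 -363.31164822  253.10786093] 85.36852367757841
170 [ 437.92835123 -310.75862462  138.3227494 ] 140.9944473715875
```

View pics/s2.png

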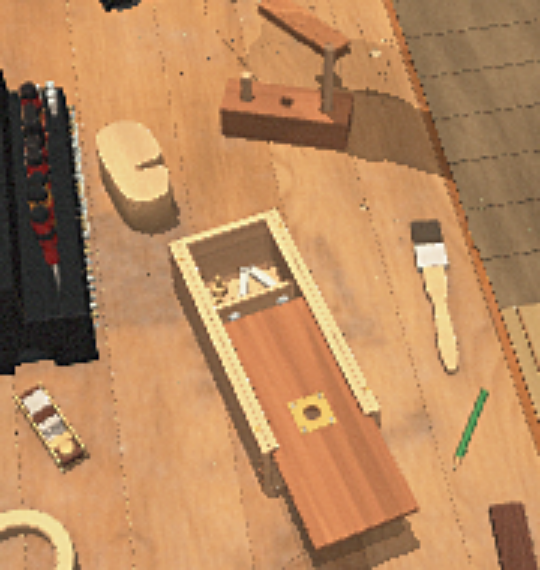

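The lid is fully open, with its plate at (312,411) in the crop. The dowel stands in its hole at (328,80), top at about 140 mm. The gripper is clear of everything.

```bash
python3 -c "
from h import *
print(robot.finish_job())"
```

```text
the job is handed in; nothing more can be done
None
```

The job is handed in: the box is unlocked and its lid slid fully open against the stop, with forces kept to about 11 N (20 N allowed). The dowel is back at full depth in its original hole in the block, at 21.5 s of the 54 s allowed.

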